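# Switch on the tracing light box

## Robot

A 7-joint arm with a two-finger parallel gripper is mounted at the origin on the work surface. World frame = base frame: x ahead of the robot, y to its left, z up, the work surface at z = 0. Lengths are in m, angles in rad, forces in N, time in s.
With the tool pointing down it reaches from about 0.4 to 0.85 m from the base axis. Payload 10.4 kg.
Tool frame: the origin (TCP) lies between the finger pads; the fingertips stand manip.tip_extent ahead of it and the grasp point (between the pads) lies 6 mm ahead of it (manip.tip_extent is the distance from the TCP to the fingertips, in m); z points along the fingers, y is the line along which they close (so a half turn about z gives the same grasp; the last joint's range is limited). The gripper opens to 85 mm and grips with 20 to 120 N. Pads are 22 mm wide; open, the fingers measure 114 mm over their backs; the gripper's body (76 mm by 85 mm) begins 54 mm behind the grasp point. The pads swing forward as they close: fully open they stand 13 mm farther back than shut.
Start: joints at [-1.194, 0.332, -0.065, 1.46, 0.022, 1.35, -0.088], TCP at [0.243, 0.576, 0.231] pointing down, gripper open.
Joint ranges: [-2.6, 2.6], [-0.5, 2.12], [-1.47, 1.34], [0.16, 2.42], [-1.27, 4.41], [0.06, 2.06], [-2.6, 2.6]. Speed limits (rad/s): [2.22, 2.22, 2.79, 2.79, 3.14, 3.14, 3.14].

## Interface

Orientations are given as a unit quaternion [x, y, z, w].
In Python, from workcell import get_obs, optics, workorder, manip gives the robot as it stands.
- The arm moves only by the tool jog_arm, never from a script. Its argument "increments" is a list of rows, each a list of 7 numbers: the shift along the tool's x, y, z in m, then the turn, a rotation vector about the tool's x, y, z in rad, then the opening, from -1 (shut) to 1 (fully open). A call has 1 to 5 rows; each row is the pose to reach, as a shift and turn from the pose commanded when the call began, along the tool's axes at that moment; what a row does not reach only later rows make up. A row lasts 1/12 s, in which the tool goes at most 41.7 mm and 7.16 degrees, less where a joint would pass 70% of its speed; a pose out of reach is approached as far as the arm can. A call with a gripper value outside its range is refused whole. The fingers move at their own pace and stop on an object; "grip_force" is the grip in N (left out, the last holds). Time passes only in rows, so rows that repeat a pose let the fingers close. It gives the time, the measured TCP pose, the force, the opening and the grip force at its end, in the units of the state.
- get_obs(): the state, without advancing time (a new reading comes with each control period).
- optics.camera(name): name is "scene" or "top"; returns a dict with "color" (384x512x3 uint8, red, green, blue), "depth" (384x512 float32, m along the optical axis (not along the pixel's ray), 0 where there is no reading), "K" (3x3 intrinsics, pixels), "k1" (the pictures are not rectified: a ray, as slopes to the right and down, at radius r is drawn at 1 + k1 r^2 times it, then the intrinsics apply), "R" (3x3) and "t" (3): a world point X has camera coordinates R X + t. Camera axes: x right, y down, z forward; pixel columns grow to the right and rows downward; lengths in m; the calibration is good to about 2 mm. A picture is of the moment at which its call begins.
- workorder.hand_in(): hands the job in; it is judged then, once.
The state is a dict: "clock": time; "joint_pos": joint angles; "joint_velocities": joint speeds; "tau": joint torques, N m; "position": TCP position; "ee_rot": TCP orientation; "ft_force": force on the tool from outside, world axes, zero at the start; "torque": the same for the moment, N m; "grip_width": opening from 0.0 (shut) to 1.0 (fully open); "grasp_force": force on a finger pad.
Only numpy, scipy, OpenCV 4.12 (cv2) and the standard library are available. Lean on these libraries where they do the work, as an engineer would, in place of code of your own. Each camera call takes 0.05 s, during which the arm holds its last target. There are 200 camera calls.

## Task

Switch on the tracing light box: with the fingertips, gently press down the raised end of the wide rocker switch until it has tipped fully over, and only then press the square key fully down and let it come back up. Do not touch the round key or the narrow bar key, and leave the jar, cup, eraser and pencil where they are: nothing is to be picked up. Finish with the rocker still on and the hand clear.

Things in the scene. Friction and masses are not known exactly. Their poses are not given: they have to be found in the camera images.
- light_box: aluminium light box fixed to the table, 300 (x) x 380 (y) x 24 mm high, white tracing panel with a drawing. Origin: centre of its underside. Its +x points from control strip to panel. Rocker and three keys, all dark grey plastic, stand 70 mm apart in any order in a row along its y, at its x = -112 mm (the edge nearest the robot), with its yaw.
- rocker_unit: wide rocker switch: its fixed white surround, 56 (x) x 44 (y) x 3 mm. Origin: centre of the underside, on the light box's top, right under the rocker's pivot. The rocker is 36 mm wide (y), 48 mm long (x): two flat 24 mm faces that meet in a shallow V at the pivot, 10 mm above the box's top (34 mm above the table).
- rocker_press (a point): where to press: on the rocker's near (-x) face, mid-width, 20 mm out from the pivot. Off: this face slopes up outwards by 0.36 rad, its end about 8 mm above the pivot, the far face is level. On: this face is level (this point then 34 mm above the table) and the far end is up.
- rocker (a joint): the rocker's angle in rad: about 0 off (near end up), 0.36 fully on (near end down). It is held by friction only, stays where it is left and needs about 3 N at the end of its near face.
- square_key_unit: square key, 34 x 34 mm: its fixed white surround, 48 x 48 x 3 mm. Origin: centre of the surround's underside, on the light box's top (24 mm above the table), right under the middle of the key.
- square_key_top (a point): centre of that key's top face; 12 mm above the light box's top (36 mm above the table) when up, 6 mm lower when fully down.
- square_key (a joint): how far that key is pressed down, in m: 0 up, 0.006 fully down. A spring brings it back up; it takes about 1.5 N to start and 5 N when fully down.
- round_key_unit: round key, 36 mm in diameter, to be left alone: its fixed white surround, 48 x 48 x 3 mm. Origin: centre of the surround's underside, on the light box's top (24 mm above the table), right under the middle of the key.
- round_key_top (a point): centre of that key's top face; 12 mm above the light box's top (36 mm above the table) when up, 6 mm lower when fully down.
- round_key (a joint): how far that key is pressed down, in m: 0 up, 0.006 fully down. A spring brings it back up; it takes about 1.5 N to start and 5 N when fully down.
- bar_key_unit: narrow bar key, 40 (along the box's x) x 12 mm, to be left alone: its fixed white surround, 48 x 48 x 3 mm. Origin: centre of the surround's underside, on the light box's top (24 mm above the table), right under the middle of the key.
- bar_key_top (a point): centre of that key's top face; 12 mm above the light box's top (36 mm above the table) when up, 6 mm lower when fully down.
- bar_key (a joint): how far that key is pressed down, in m: 0 up, 0.006 fully down. A spring brings it back up; it takes about 1.5 N to start and 5 N when fully down.
- jar: empty glass jar without lid, 64 mm across, 75 mm high, loose on the table beyond one end of the control strip. Origin: centre of its underside.
- cup: white china cup without handle, 60 mm across, 60 mm high, loose on the table beyond the other end of the strip. Origin: centre of its underside.
- eraser: beige eraser, 22 x 45 x 13 mm, loose on the light box just past the controls. Origin: centre of its underside.
- pencil: flat wooden pencil, 12 mm wide, 162 mm long along its y, 8 mm high, loose on the tracing panel. Origin: centre of its underside.
Mind the look-alikes: they are no part of the job. Leave any orange look-alike of the eraser alone. Leave any red look-alike of the jar alone.

How it is judged:
By the outcome, as a careful person would: the job done as asked, in the order asked, and still so for the second after the job is handed in, with the robot touching nothing.
It also fails if it takes over 40 s, if anything falls off the work surface, if the arm or the gripper's body presses on something with over 40 N, if the wrist force passes 120 N, or if a joint passes its speed limit or range.

## Working session

There is one attempt and no reset: what is moved stays moved. The work goes in short steps, Python scripts to look and compute and a tool call to move; the robot and the scene stay as the last step left them, time stands still between calls to the robot, and variables do not carry over. Pictures are saved under pics/ and viewed, at most 10 in all, crops included, and the job is handed in when it is done.

Besides the shell and the picture viewer there is one more tool, called after "Request:" by a JSON object that holds its "name" and its "arguments". jog_arm: Moves the arm, as the interface text tells. Its arguments: {"type":"object","properties":{"increments":{"type":"array"},"grip_force":{"type":"number"}},"required":["increments"]}

```bash
mkdir -p pics
cat > h.py <<'E'
import numpy as np,cv2
from workcell import get_obs,optics,workorder,manip
def ray(c,u,v):
    K=c["K"];d=np.array([(u-K[0][2])/K[0][0],(v-K[1][2])/K[1][1]]);s=d.copy()
    for _ in range(20): s=d/(1+c["k1"]*(s@s))
    R=np.array(c["R"]);return -R.T@np.array(c["t"]),R.T@np.array([s[0],s[1],1])
def onplane(c,u,v,z):
    o,d=ray(c,u,v);return o+d*(z-o[2])/d[2]
E
python3 - <<'E'
from h import *
import pickle
o=get_obs();print(o["clock"],o["position"],o["ee_rot"],o["ft_force"],o["grip_width"],manip.tip_extent)
cs={n:optics.camera(n) for n in("top","scene")}
pickle.dump(cs,open("c0.pkl","wb"))
for n,c in cs.items():
    cv2.imwrite(f"pics/{n}0.png",cv2.resize(c["color"][:,:,::-1],(768,576)));print(n,c["K"],c["k1"])
E
```

```text
0.0 [0.24313248 0.57534232 0.23058147] [ 1.98551607e-01  9.80090165e-01 -7.18807043e-04 -1.10585293e-04] [ 0.82969119  0.47329464 -0.07973168] 0.9958496379953486 0.025
top [[419.8315445    0.         258.30666028]
 [  0.         419.8315445  190.21460684]
 [  0.           0.           1.        ]] -0.0865411754949386
scene [[493.95838202   0.         262.21301524]
 [  0.         493.95838202 190.67571597]
 [  0.           0.           1.        ]] -0.1632027699630745
```

View pics/top0.png

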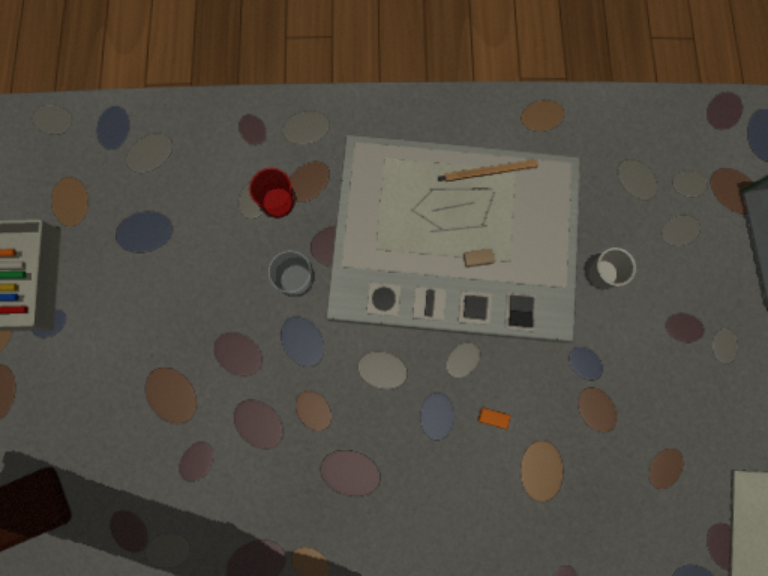

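View pics/scene0.png

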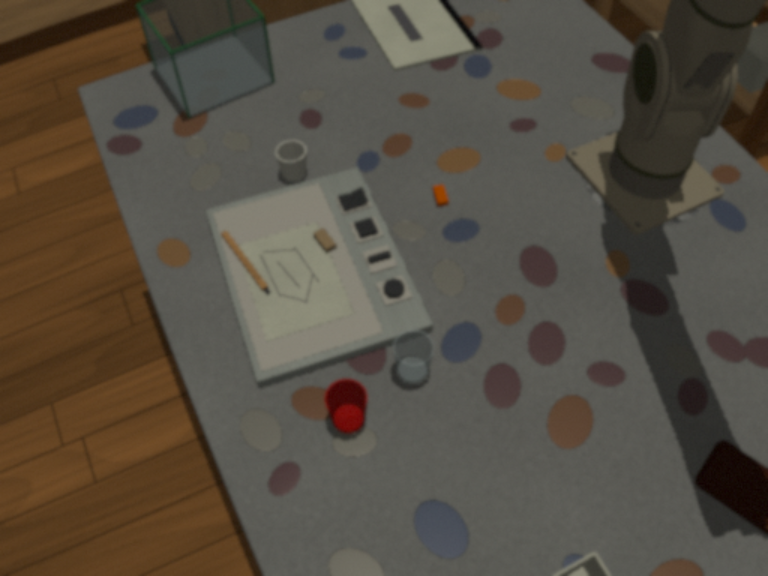

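The top view (768x576) shows the candidates in the control row: round key (384,299), bar key (430,303), square key (476,307) and rocker (521,311), which is the wide dark one with two-tone faces. The red jar (272,192) and orange eraser (495,418) are look-alikes to leave alone.

Run:
```python
from h import *
import pickle
cs=pickle.load(open("c0.pkl","rb"))
seeds={"top":[(384,299),(430,303),(476,307),(521,311)],"scene":[(394,288),(379,257),(366,228),(353,199)]}
for n,c in cs.items():
    g=cv2.cvtColor(c["color"],cv2.COLOR_RGB2GRAY)
    m=(g<75).astype(np.uint8)
    k,lab,st,ce=cv2.connectedComponentsWithStats(m)
    P=[]
    for (u,v),nm in zip(seeds[n],"round bar square rocker".split()):
        i=lab[int(v/1.5),int(u/1.5)]
        z=.036 if nm!="rocker" else .037
        p=onplane(c,*ce[i],z);P.append(p)
        pts=np.argwhere(lab==i)[:,::-1].astype(np.float32)
        w=np.array([onplane(c,*q,z)[:2] for q in pts],np.float32)*1000
        print(n,nm,i,st[i],p.round(4),cv2.minAreaRect(w))
    P=np.array(P);d=P[0]-P[2];print("row dir",np.degrees(np.arctan2(d[1],d[0])),np.linalg.norm(np.diff(P,axis=0),axis=1))
c=cs["top"];cr=c["color"][170:235,235:375,::-1];a=cv2.resize(cr,(784,364),interpolation=cv2.INTER_CUBIC)
# white-ish box: outline
hs=np.array([onplane(c,u/1.5,v/1.5,.024)[:2] for u,v in [(347,137),(579,157),(573,339),(329,319)]])
print("corners",hs.round(3))
cv2.imwrite("pics/crop1.png",cv2.convertScaleAbs(a,alpha=1.6))
```

```text
top round 283 [248 191  15  16 182] [0.5746 0.0357 0.036 ] ((575.0359497070312, 36.424259185791016), (31.671369552612305, 34.337158203125), 88.8106460571289)
top bar 286 [283 193   7  18  88] [ 0.567  -0.0332  0.036 ] ((567.0022583007812, -33.26978302001953), (11.311634063720703, 39.167354583740234), 83.48548126220703)
top square 289 [309 197  16  16 219] [ 0.5592 -0.1027  0.036 ] ((559.239013671875, -102.15430450439453), (34.699893951416016, 33.287757873535156), 83.18254852294922)
top rocker 290 [339 197  17  21 320] [ 0.5513 -0.172   0.037 ] ((551.7020874023438, -171.7509002685547), (36.559627532958984, 46.01332092285156), 86.69576263427734)
row dir 83.63151805671487 [0.06928051 0.06992972 0.06978176]
scene round 36 [256 186  13  13 135] [0.5777 0.0406 0.036 ] ((577.6044311523438, 40.24784851074219), (36.360565185546875, 30.07900047302246), 62.86345672607422)
scene bar 35 [246 168  14   7  64] [ 0.5694 -0.0287  0.036 ] ((569.5875244140625, -28.700448989868164), (13.94546890258789, 38.10930252075195), 85.48438262939453)
scene square 32 [237 146  15  12 128] [ 0.562  -0.0977  0.036 ] ((562.1715087890625, -97.72832489013672), (36.97812271118164, 30.762310028076172), 84.89076232910156)
scene rocker 26 [226 125  19  16 185] [ 0.554  -0.1669  0.037 ] ((553.267333984375, -167.72264099121094), (40.50905227661133, 48.66847610473633), 86.69506072998047)
row dir 83.52500287744935 [0.0697973  0.06939306 0.06964994]
corners [[ 0.839  0.089]
 [ 0.801 -0.285]
 [ 0.508 -0.253]
 [ 0.546  0.118]]
```

View pics/crop1.png

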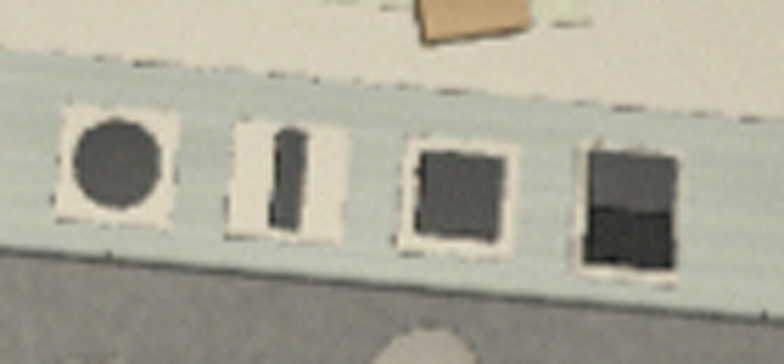

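The crop confirms it: round, bar and square keys, then the rocker at the far right with its near face darker, so raised. The box yaw is about -6.4°, the square key is near (0.560,-0.100), and the rocker press point is near (0.533,-0.168). I'll shut the fingers and travel high.

Request:
{"name": "jog_arm", "arguments": {"increments": [[-0.028,-0.028,0,0,0,-0.058,-1],[-0.056,-0.057,0,0,0,-0.116,-1],[-0.084,-0.086,0,0,0,-0.174,-1],[-0.112,-0.115,0,0,0,-0.232,-1],[-0.14,-0.144,0,0,0,-0.288,-1]]}}

```text
clock: 0.52
position: [0.3164, 0.3865, 0.231]
ee_rot: [0.054, 0.999, -0.0, -0.0]
ft_force: [0.3, 0.5, 1.2]
grip_width: 0.303
grasp_force: 0.0
```

Request:
{"name": "jog_arm", "arguments": {"increments": [[-0.0185,-0.035,0,0,0,0,-1],[-0.037,-0.07,0,0,0,0,-1],[-0.0555,-0.105,0,0,0,0,-1],[-0.074,-0.14,0,0,0,0,-1],[-0.0925,-0.175,0,0,0,0,-1]]}}

```text
clock: 0.93
position: [0.3887, 0.2024, 0.2313]
ee_rot: [0.056, 0.998, 0.0, -0.0]
ft_force: [1.6, -0.0, 0.2]
grip_width: -0.003
grasp_force: 0.0
```

Request:
{"name": "jog_arm", "arguments": {"increments": [[-0.0185,-0.035,0,0,0,0,-1],[-0.037,-0.07,0,0,0,0,-1],[-0.0555,-0.105,0,0,0,0,-1],[-0.074,-0.14,0,0,0,0,-1],[-0.0925,-0.175,0,0,0,0,-1]]}}

```text
clock: 1.35
position: [0.4611, 0.0181, 0.2314]
ee_rot: [0.056, 0.998, 0.0, 0.0]
ft_force: [1.1, 0.5, -0.5]
grip_width: -0.001
grasp_force: 0.0
```

Request:
{"name": "jog_arm", "arguments": {"increments": [[-0.0185,-0.035,0.02,0,0,0,-1],[-0.037,-0.07,0.04,0,0,0,-1],[-0.0555,-0.105,0.06,0,0,0,-1],[-0.074,-0.14,0.08,0,0,0,-1],[-0.0925,-0.175,0.1,0,0,0,-1]]}}

```text
clock: 1.77
position: [0.5293, -0.1546, 0.1365]
ee_rot: [0.056, 0.998, -0.0, 0.0]
ft_force: [1.0, 1.4, 0.9]
grip_width: 0.002
grasp_force: 0.0
```

Run:
```python
from h import *
from scipy.spatial.transform import Rotation as Ro
import pickle
c={n:optics.camera(n) for n in("top","scene")};pickle.dump(c,open("c1.pkl","wb"))
o=get_obs();print(o["clock"],o["position"],o["ft_force"],o["grip_width"],manip.tip_extent,o["joint_pos"]);print(Ro.from_quat(o["ee_rot"]).as_matrix().round(3))
a=np.hstack([cv2.resize(c["top"]["color"][140:260,280:420],(400,343)),cv2.resize(c["scene"]["color"][50:170,170:310],(400,343))])[:,:,::-1]
cv2.imwrite("pics/b.png",cv2.convertScaleAbs(a,alpha=1.5))
```

```text
1.8667 [ 0.52714589 -0.15878029  0.13363348] [-0.34564485 -0.06798931  0.48186707] 0.0011006171777382234 0.025 [-0.32982701  0.27953926  0.62648503  1.80663518 -0.17513851  1.11753224
  1.80827035]
[[-0.993  0.118 -0.006]
 [ 0.118  0.993 -0.004]
 [ 0.006 -0.004 -1.   ]]
```

View pics/b.png

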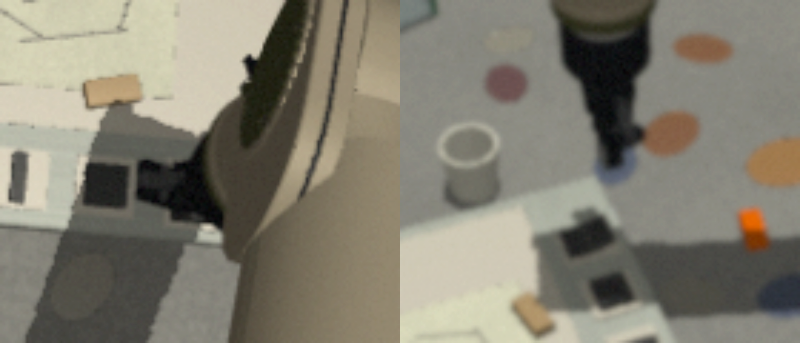

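The left half is the top view: the arm hides the rocker, and the fingertips reach into frame near (150,180). The right half is the scene view: the shut fingers end at (612,165), above the rocker at (585,238).

Request:
{"name": "jog_arm", "arguments": {"increments": [[-0.006,-0.009,0.02,0,0,0,-1],[-0.006,-0.009,0.04,0,0,0,-1],[-0.006,-0.009,0.055,0,0,0,-1],[-0.006,-0.009,0.058,0,0,0,-1],[-0.006,-0.009,0.058,0,0,0,-1]]}}

```text
clock: 2.28
position: [0.5332, -0.162, 0.0787]
ee_rot: [0.056, 0.998, 0.0, -0.001]
ft_force: [0.1, -0.1, 0.7]
grip_width: -0.005
grasp_force: 0.0
```

Run:
```python
from h import *
c={n:optics.camera(n) for n in("top","scene")}
o=get_obs();print(o["clock"],o["position"],o["ft_force"])
a=np.hstack([cv2.resize(c["top"]["color"][160:235,310:398],(400,343)),cv2.resize(c["scene"]["color"][85:160,200:288],(400,343))])[:,:,::-1]
cv2.imwrite("pics/d.png",cv2.convertScaleAbs(a,alpha=2))
```

```text
2.3833 [ 0.53439141 -0.1623238   0.08035661] [ 0.85587061 -0.07189103  0.75724621]
```

View pics/d.png

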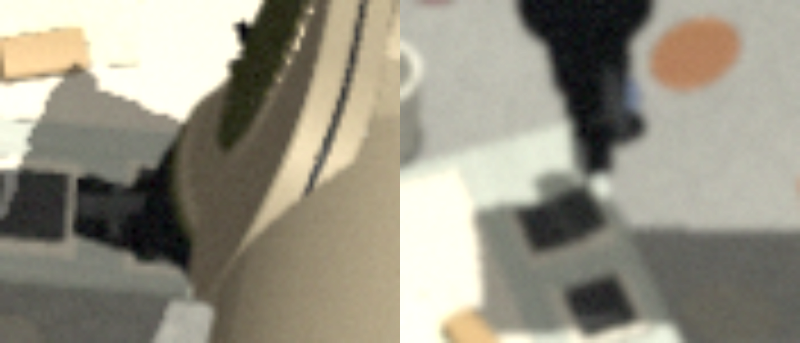

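The left half (top view) shows the fingers beside the square key's right edge (75,205), over the rocker. In the right half (scene view) the tip at (595,175) sits just above the rocker's near end at (600,195).

Request:
{"name": "jog_arm", "arguments": {"increments": [[0,0,0,0,0,0,-1],[0,0,0,0,0,0,-1],[0,0,0,0,0,0,-1]]}}

```text
clock: 2.63
position: [0.5344, -0.1625, 0.0802]
ee_rot: [0.056, 0.998, 0.0, 0.001]
ft_force: [-0.5, 0.3, -1.2]
grip_width: 0.002
grasp_force: 0.0
```

Request:
{"name": "jog_arm", "arguments": {"increments": [[0,0,0,0,0,0,-1],[0,0,0,0,0,0,-1]]}}

```text
clock: 2.8
position: [0.5341, -0.1625, 0.0797]
ee_rot: [0.056, 0.998, 0.0, 0.0]
ft_force: [-0.2, 0.2, -0.0]
grip_width: 0.002
grasp_force: 0.0
```

Request:
{"name": "jog_arm", "arguments": {"increments": [[0.001,-0.003,0.004,0,0,0,-1],[0.001,-0.005,0.008,0,0,0,-1],[0.001,-0.005,0.01,0,0,0,-1],[0.001,-0.005,0.01,0,0,0,-1]]}}

```text
clock: 3.13
position: [0.5318, -0.1676, 0.0687]
ee_rot: [0.056, 0.998, 0.0, -0.001]
ft_force: [0.4, 0.6, -0.8]
grip_width: -0.001
grasp_force: 0.0
```

Request:
{"name": "jog_arm", "arguments": {"increments": [[0,0,0.002,0,0,0,-1],[0,0,0.004,0,0,0,-1],[0,0,0.004,0,0,0,-1]]}}

```text
clock: 3.38
position: [0.5322, -0.1673, 0.065]
ee_rot: [0.056, 0.998, 0.0, -0.0]
ft_force: [0.3, 0.1, -0.4]
grip_width: 0.004
grasp_force: 0.0
```

Request:
{"name": "jog_arm", "arguments": {"increments": [[0,0,0.002,0,0,0,-1],[0,0,0.004,0,0,0,-1],[0,0,0.004,0,0,0,-1]]}}

```text
clock: 3.63
position: [0.5322, -0.1673, 0.061]
ee_rot: [0.056, 0.998, 0.0, -0.0]
ft_force: [-0.0, 0.1, 0.5]
grip_width: -0.001
grasp_force: 0.0
```

Request:
{"name": "jog_arm", "arguments": {"increments": [[0,0,0.001,0,0,0,-1],[0,0,0.002,0,0,0,-1],[0,0,0.002,0,0,0,-1]]}}

```text
clock: 3.88
position: [0.5323, -0.1673, 0.0593]
ee_rot: [0.056, 0.998, 0.0, -0.0]
ft_force: [0.0, 0.5, -0.2]
grip_width: 0.001
grasp_force: 0.0
```

Run:
```python
from h import *
c=optics.camera("scene")
o=get_obs();print(o["clock"],o["position"],o["ft_force"])
a=cv2.resize(c["color"][85:160,195:295],(800,600),interpolation=cv2.INTER_CUBIC)[:,:,::-1]
cv2.imwrite("pics/e.png",cv2.convertScaleAbs(a,alpha=2))
```

```text
3.9333 [ 0.53235859 -0.16734838  0.05935152] [-0.05172215  0.77895175 -0.94434991]
```

View pics/e.png

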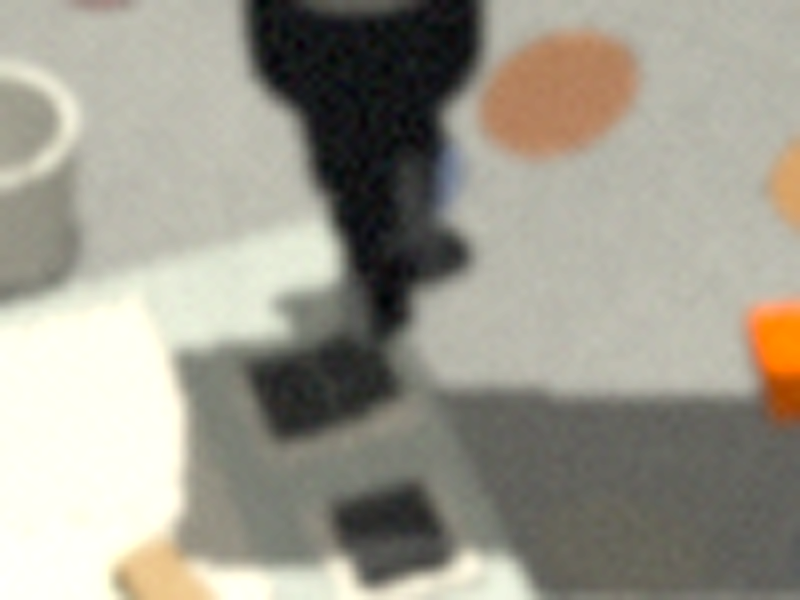

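The tip is at (390,330) in this crop, at the back-right corner of the rocker (320,385), and there is no contact force. I'll compare it with projections.

```bash
cat >> h.py <<'E'
def proj(c,X):
    p=np.array(c["R"])@np.array(X)+np.array(c["t"]);s=p[:2]/p[2];s=s*(1+c["k1"]*(s@s));K=c["K"]
    return np.array([K[0][0]*s[0]+K[0][2],K[1][1]*s[1]+K[1][2]])
E
python3 - <<'E'
from h import *
c=optics.camera("scene")
f=lambda X:((proj(c,X)-[195,85])*8).round()
print("cam",-np.array(c["R"]).T@c["t"])
for z in(.034,.045,.06):print("tip",z,f([.5324,-.1674,z]))
for z in(.07,.1):print("axis",z,f([.5324,-.1674,z]))
yaw=np.radians(-6.4);ex=np.array([np.cos(yaw),np.sin(yaw)]);ey=np.array([-ex[1],ex[0]])
for px,py in [(-24,18),(-24,-18),(24,18),(24,-18)]:
    q=np.array([.5525,-.170])+ex*px/1e3+ey*py/1e3
    print(px,py,f([*q,.042 if px<0 else .034]))
d=c["depth"];
for u,v in[(390,330),(385,310),(380,290),(375,260),(375,230),(350,350),(380,375),(360,365),(290,390),(330,420),(390,530)]:
    uu,vv=195+u/8,85+v/8;o,r=ray(c,uu,vv);z=d[int(round(vv)),int(round(uu))];print(u,v,(o+r*z).round(4))
E
```

```text
cam [0.8926562  0.66300478 1.05459427]
tip 0.034 [378. 365.]
tip 0.045 [377. 344.]
tip 0.06 [376. 314.]
axis 0.07 [375. 294.]
axis 0.1 [371. 233.]
-24 18 [405. 383.]
-24 -18 [370. 310.]
24 18 [272. 437.]
24 -18 [239. 362.]
390 330 [ 0.5337 -0.153   0.067 ]
385 310 [ 0.5358 -0.1517  0.0792]
380 290 [ 0.5478 -0.1275  0.1184]
375 260 [ 0.5489 -0.1276  0.1328]
375 230 [ 0.5388 -0.1497  0.1209]
350 350 [ 0.54   -0.1736  0.0396]
380 375 [ 0.5353 -0.1596  0.0383]
360 365 [ 0.5405 -0.1642  0.0416]
290 390 [ 0.5642 -0.1708  0.0344]
330 420 [ 0.5558 -0.1574  0.0281]
390 530 [ 0.5605 -0.1     0.0339]
```

The fingertips actually sit about 20 mm higher than the nominal figure suggests, and the rocker is still up (depth about 0.041). The lateral position is right, so I'll keep going down while watching the force.

Request:
{"name": "jog_arm", "arguments": {"increments": [[0,0,0.003,0,0,0,-1],[0,0,0.006,0,0,0,-1],[0,0,0.006,0,0,0,-1]]}}

```text
clock: 4.23
position: [0.532, -0.1672, 0.0527]
ee_rot: [0.056, 0.998, 0.0, -0.0]
ft_force: [-0.9, 0.2, 0.8]
grip_width: 0.001
grasp_force: 0.0
```

Request:
{"name": "jog_arm", "arguments": {"increments": [[0,0,0.002,0,0,0,-1],[0,0,0.004,0,0,0,-1],[0,0,0.004,0,0,0,-1]]}}

```text
clock: 4.48
position: [0.5322, -0.1673, 0.049]
ee_rot: [0.056, 0.998, 0.0, -0.0]
ft_force: [-0.5, 0.2, 0.1]
grip_width: -0.0
grasp_force: 0.0
```

Request:
{"name": "jog_arm", "arguments": {"increments": [[0,0,0.002,0,0,0,-1],[0,0,0.003,0,0,0,-1],[0,0,0.003,0,0,0,-1]]}}

```text
clock: 4.73
position: [0.5323, -0.1673, 0.0462]
ee_rot: [0.056, 0.998, 0.0, -0.0]
ft_force: [-0.1, -0.1, -1.0]
grip_width: -0.0
grasp_force: 0.0
```

Request:
{"name": "jog_arm", "arguments": {"increments": [[0,0,0.001,0,0,0,-1],[0,0,0.002,0,0,0,-1],[0,0,0.002,0,0,0,-1]]}}

```text
clock: 4.98
position: [0.5323, -0.1674, 0.0443]
ee_rot: [0.056, 0.998, 0.0, -0.0]
ft_force: [0.3, -0.2, -0.0]
grip_width: 0.001
grasp_force: 0.0
```

Run:
```python
from h import *
c=optics.camera("scene")
o=get_obs();print(o["clock"],o["position"],o["ft_force"],o["torque"])
d=c["depth"]
for u,v in[(390,370),(390,350),(385,330),(380,310),(350,350),(400,385),(360,385),(380,390),(290,390),(255,385),(280,420)]:
    uu,vv=195+u/8,85+v/8;p,r=ray(c,uu,vv);z=d[int(round(vv)),int(round(uu))];print(u,v,(p+r*z).round(4))
a=cv2.resize(c["color"][105:150,215:275],(800,600),interpolation=cv2.INTER_CUBIC)[:,:,::-1]
cv2.imwrite("pics/f.png",cv2.convertScaleAbs(a,alpha=2.5))
```

```text
5.0333 [ 0.53232357 -0.16733612  0.04433551] [ 0.10644534 -0.38928354  0.06291308] [-0.03466975  0.00797511 -0.02847614]
390 370 [ 0.5326 -0.1572  0.0419]
390 350 [ 0.5337 -0.1538  0.0561]
385 330 [ 0.5356 -0.1529  0.068 ]
380 310 [ 0.5452 -0.1341  0.1011]
350 350 [ 0.5439 -0.1642  0.051 ]
400 385 [ 0.5321 -0.1504  0.0409]
360 385 [ 0.5436 -0.1581  0.0391]
380 390 [ 0.5372 -0.1559  0.0354]
290 390 [ 0.5647 -0.1697  0.0357]
255 385 [ 0.574  -0.1781  0.0347]
280 420 [ 0.5735 -0.1587  0.0361]
```

View pics/f.png

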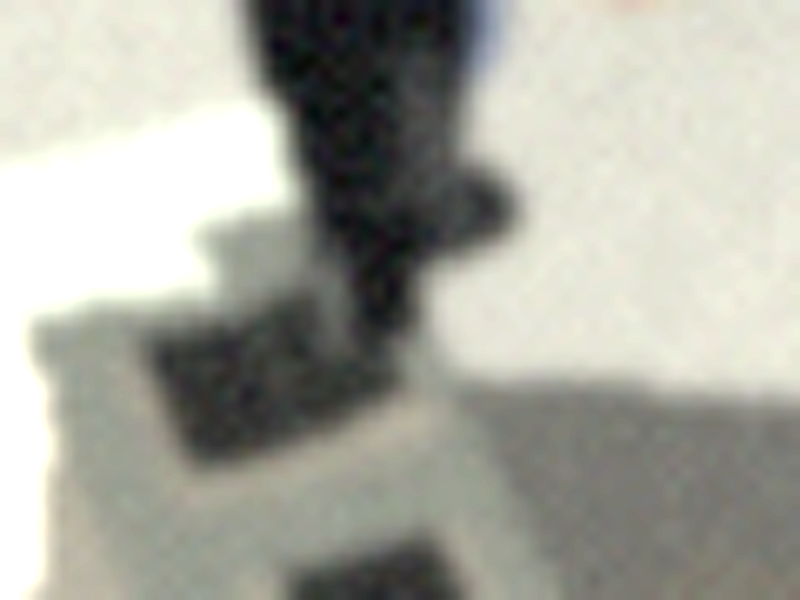

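The fingertip (385,335 in this crop) is just above the rocker's near end (370,365), with no contact yet. I'll continue in small steps.

Request:
{"name": "jog_arm", "arguments": {"increments": [[0,0,0.001,0,0,0,-1],[0,0,0.002,0,0,0,-1],[0,0,0.002,0,0,0,-1]]}}

```text
clock: 5.28
position: [0.5323, -0.1673, 0.0422]
ee_rot: [0.056, 0.998, 0.0, -0.0]
ft_force: [0.2, 0.7, -0.3]
grip_width: -0.001
grasp_force: 0.0
```

Request:
{"name": "jog_arm", "arguments": {"increments": [[0,0,0.001,0,0,0,-1],[0,0,0.002,0,0,0,-1],[0,0,0.002,0,0,0,-1]]}}

```text
clock: 5.53
position: [0.5321, -0.1674, 0.0403]
ee_rot: [0.056, 0.998, 0.0, -0.0]
ft_force: [-1.1, 0.3, 1.9]
grip_width: -0.001
grasp_force: 1.1
```

Request:
{"name": "jog_arm", "arguments": {"increments": [[0,0,0.001,0,0,0,-1],[0,0,0.002,0,0,0,-1],[0,0,0.002,0,0,0,-1]]}}

```text
clock: 5.78
position: [0.5322, -0.1674, 0.0383]
ee_rot: [0.056, 0.998, 0.0, -0.0]
ft_force: [-1.2, 0.3, 2.7]
grip_width: 0.007
grasp_force: 1.0
```

Request:
{"name": "jog_arm", "arguments": {"increments": [[0,0,0.001,0,0,0,-1],[0,0,0.002,0,0,0,-1],[0,0,0.002,0,0,0,-1]]}}

```text
clock: 6.03
position: [0.5324, -0.1674, 0.0362]
ee_rot: [0.056, 0.998, -0.0, -0.0]
ft_force: [-1.1, -0.0, 0.8]
grip_width: 0.003
grasp_force: 0.7
```

Request:
{"name": "jog_arm", "arguments": {"increments": [[0,0,0.001,0,0,0,-1],[0,0,0.002,0,0,0,-1],[0,0,0.002,0,0,0,-1]]}}

```text
clock: 6.28
position: [0.5324, -0.1674, 0.0343]
ee_rot: [0.056, 0.998, 0.0, 0.0]
ft_force: [-1.0, -0.5, 1.1]
grip_width: 0.001
grasp_force: 0.2
```

Request:
{"name": "jog_arm", "arguments": {"increments": [[0,0,0.001,0,0,0,-1],[0,0,0.001,0,0,0,-1]]}}

```text
clock: 6.45
position: [0.5325, -0.1674, 0.0341]
ee_rot: [0.056, 0.998, 0.0, 0.0]
ft_force: [-3.8, 0.9, 9.9]
grip_width: 0.0
grasp_force: 5.5
```

A hard stop at TCP 0.034, with the force up to 10 N. I'll lift off, go over the square key and check both.

Request:
{"name": "jog_arm", "arguments": {"increments": [[0,0,0,0,0,0,-1],[0,0,-0.01,0,0,0,-1],[0,0,-0.035,0,0,0,-1],[0,0,-0.06,0,0,0,-1],[0,0.02,-0.06,0,0,0,-1]]}}

```text
clock: 6.87
position: [0.5364, -0.1522, 0.0984]
ee_rot: [0.059, 0.998, -0.001, 0.004]
ft_force: [1.2, -1.0, -0.4]
grip_width: 0.004
grasp_force: 0.0
```

Request:
{"name": "jog_arm", "arguments": {"increments": [[-0.01,0.02,0,0,0,0,-1],[-0.02,0.045,0,0,0,0,-1],[-0.02,0.045,0,0,0,0,-1],[-0.02,0.045,0,0,0,0,-1]]}}

```text
clock: 7.2
position: [0.5603, -0.1033, 0.0936]
ee_rot: [0.054, 0.999, 0.0, 0.0]
ft_force: [0.2, -0.8, 0.3]
grip_width: -0.001
grasp_force: 0.0
```

Run:
```python
from h import *
c={n:optics.camera(n) for n in("top","scene")}
o=get_obs();print(o["clock"],o["position"],o["ft_force"])
a=np.hstack([cv2.resize(c["top"]["color"][160:235,310:398],(400,343)),cv2.resize(c["scene"]["color"][85:160,200:288],(400,343))])[:,:,::-1]
cv2.imwrite("pics/g.png",cv2.convertScaleAbs(a,alpha=2))
# rocker height profile along its x from scene depth
s=c["scene"];R=np.array(s["R"]);yaw=np.radians(-6.4)
for x in range(-24,25,4):
    hs=[]
    for y in range(2,16,2):
        q=[.5525+x/1e3*np.cos(yaw)-y/1e3*np.sin(yaw),-.168+x/1e3*np.sin(yaw)+y/1e3*np.cos(yaw),.036]
        u,v=proj(s,q).round().astype(int);p,r=ray(s,u,v);hs.append((p+r*s["depth"][v,u])[2])
    print(x,round(float(np.median(hs)),4),end="; ")
```

```text
7.3 [ 0.55933511 -0.10570918  0.09360467] [-0.59966602  0.19761258  0.68272521]
-24 0.1226; -20 0.1192; -16 0.1368; -12 0.112; -8 0.1079; -4 0.0337; 0 0.0324; 4 0.0359; 8 0.039; 12 0.0397; 16 0.0414; 20 0.0402; 24 0.0308;
```

View pics/g.png

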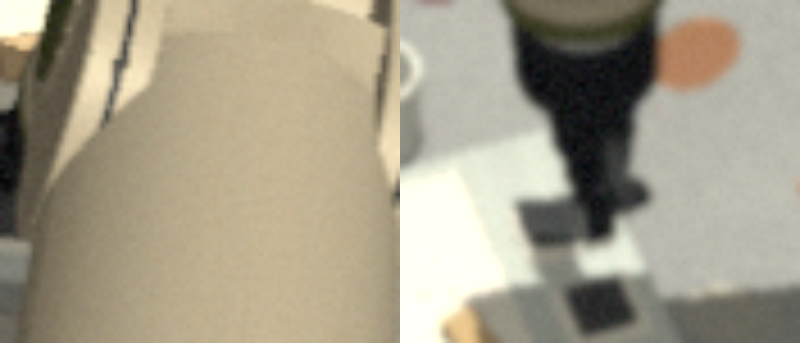

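The right half shows the rocker's far face (550,222) now lit and sloping up (depth 0.034 rising to 0.041), so it is on. The square key is at (600,305) with the fingers above it. Next I press it.

Request:
{"name": "jog_arm", "arguments": {"increments": [[-0.001,0.005,0.015,0,0,0,-1],[-0.001,0.005,0.035,0,0,0,-1],[-0.001,0.005,0.048,0,0,0,-1],[-0.001,0.005,0.052,0,0,0,-1],[-0.001,0.005,0.052,0,0,0,-1]]}}

```text
clock: 7.72
position: [0.56, -0.101, 0.0405]
ee_rot: [0.056, 0.998, -0.0, -0.001]
ft_force: [-0.7, -0.3, 0.5]
grip_width: 0.002
grasp_force: 0.0
```

Request:
{"name": "jog_arm", "arguments": {"increments": [[0,0,0,0,0,0,-1],[0,0,0,0,0,0,-1],[0,0,0,0,0,0,-1]]}}

```text
clock: 7.97
position: [0.5616, -0.1004, 0.0424]
ee_rot: [0.056, 0.998, 0.0, 0.001]
ft_force: [0.6, -0.3, 0.7]
grip_width: 0.003
grasp_force: 0.0
```

Request:
{"name": "jog_arm", "arguments": {"increments": [[0,0,0.002,0,0,0,-1],[0,0,0.004,0,0,0,-1],[0,0,0.006,0,0,0,-1],[0,0,0.007,0,0,0,-1],[0,0,0.007,0,0,0,-1]]}}

```text
clock: 8.38
position: [0.5613, -0.1001, 0.0344]
ee_rot: [0.056, 0.998, 0.0, 0.0]
ft_force: [-0.1, 0.9, 2.7]
grip_width: -0.002
grasp_force: 1.2
```

Request:
{"name": "jog_arm", "arguments": {"increments": [[0,0,0.001,0,0,0,-1],[0,0,0.002,0,0,0,-1],[0,0,0.003,0,0,0,-1],[0,0,0.003,0,0,0,-1]]}}

```text
clock: 8.72
position: [0.5613, -0.1001, 0.0315]
ee_rot: [0.056, 0.998, 0.0, 0.0]
ft_force: [-0.6, 0.2, 4.0]
grip_width: 0.001
grasp_force: 2.1
```

Request:
{"name": "jog_arm", "arguments": {"increments": [[0,0,0.001,0,0,0,-1],[0,0,0.002,0,0,0,-1],[0,0,0.002,0,0,0,-1]]}}

```text
clock: 8.97
position: [0.5613, -0.1001, 0.0302]
ee_rot: [0.056, 0.998, 0.0, 0.0]
ft_force: [-4.0, 1.9, 11.2]
grip_width: 0.001
grasp_force: 5.9
```

The key bottomed out at 0.030 with 11 N. I'll release it and back the hand well clear.

Request:
{"name": "jog_arm", "arguments": {"increments": [[0,0,0,0,0,0,-1],[0,0,-0.006,0,0,0,-1],[0,0,-0.025,0,0,0,-1],[0,0,-0.06,0,0,0,-1],[0,0,-0.095,0,0,0,-1]]}}

```text
clock: 9.38
position: [0.5597, -0.1003, 0.1243]
ee_rot: [0.056, 0.998, -0.0, -0.002]
ft_force: [1.6, 0.9, 0.2]
grip_width: -0.0
grasp_force: 0.0
```

Request:
{"name": "jog_arm", "arguments": {"increments": [[0.015,0,-0.03,0,0,0,-1],[0.035,0.015,-0.05,0,0,0,-1],[0.055,0.04,-0.05,0,0,0,-1],[0.07,0.07,-0.05,0,0,0,-1],[0.08,0.105,-0.05,0,0,0,-1]]}}

```text
clock: 9.8
position: [0.4918, 0.0128, 0.1746]
ee_rot: [0.057, 0.998, 0.0, 0.0]
ft_force: [1.1, 0.8, -0.2]
grip_width: 0.0
grasp_force: 0.0
```

Request:
{"name": "jog_arm", "arguments": {"increments": [[0.01,0.035,0,0,0,0,-1],[0.02,0.07,0,0,0,0,-1],[0.03,0.105,0,0,0,0,-1],[0.04,0.14,0,0,0,0,-1],[0.05,0.175,0,0,0,0,-1]]}}

```text
clock: 10.22
position: [0.4622, 0.194, 0.1742]
ee_rot: [0.056, 0.998, -0.0, -0.0]
ft_force: [1.7, -0.3, -0.4]
grip_width: 0.001
grasp_force: 0.0
```

Request:
{"name": "jog_arm", "arguments": {"increments": [[0.005,0.035,0,0,0,0,-1],[0.01,0.07,0,0,0,0,-1],[0.01,0.07,0,0,0,0,-1],[0.01,0.07,0,0,0,0,-1],[0.01,0.07,0,0,0,0,-1]]}}

```text
clock: 10.63
position: [0.4609, 0.2624, 0.1739]
ee_rot: [0.056, 0.998, -0.001, -0.0]
ft_force: [0.1, -0.4, 0.8]
grip_width: -0.002
grasp_force: 0.0
```

Run:
```python
from h import *
c={n:optics.camera(n) for n in("top","scene")}
o=get_obs();print(o["clock"],o["position"],o["ft_force"],np.abs(o["joint_velocities"]).max())
a=np.hstack([cv2.resize(c["top"]["color"][80:240,170:430],(400,246)),cv2.resize(c["scene"]["color"][80:290,130:330],(400,420))[:246*1]])[:,:,::-1]
cv2.imwrite("pics/k.png",cv2.convertScaleAbs(a,alpha=1.8))
s=c["scene"];yaw=np.radians(-6.4)
for x in range(-24,25,4):
    hs=[]
    for y in range(-8,10,2):
        q=[.5525+x/1e3*np.cos(yaw)-y/1e3*np.sin(yaw),-.168+x/1e3*np.sin(yaw)+y/1e3*np.cos(yaw),.036]
        u,v=proj(s,q).round().astype(int);p,r=ray(s,u,v);hs.append((p+r*s["depth"][v,u])[2])
    print(x,round(float(np.median(hs)),4),end="; ")
```

```text
10.7333 [0.46127306 0.26179167 0.17429   ] [0.42589258 0.16028801 0.75064843] 0.004937152338988662
-24 0.0262; -20 0.0343; -16 0.0328; -12 0.0332; -8 0.0341; -4 0.0329; 0 0.0323; 4 0.0367; 8 0.034; 12 0.0387; 16 0.0432; 20 0.0436; 24 0.0373;
```

View pics/k.png

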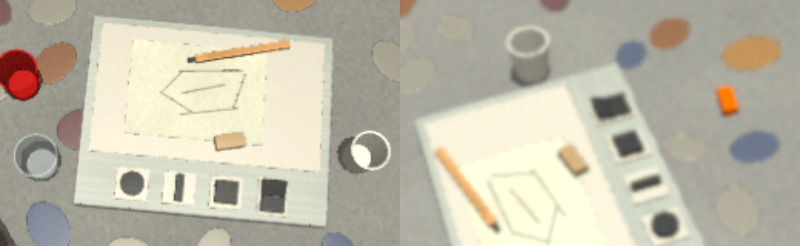

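The near face is level at 0.033–0.034 and the far end is up at 0.043, so the rocker is on. The jar (37,155), cup (365,150), eraser (230,142) and pencil (240,50) are undisturbed, and the hand is clear.

```bash
python3 -c "
from workcell import workorder
print(workorder.hand_in())"
```

```text
the job is handed in; nothing more can be done
None
```

I tipped the rocker fully on first, then pressed the square key to its stop and released it, and handed the job in at about 11 s with the hand clear and the other keys and loose objects untouched; no verdict was returned.

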